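Shut and latch the herb drum of a still

TASK

Shut the steel herb drum: slide its end cap home against the drum, hook the draw latch's wire loop over the keeper on the cap, then press the latch lever down flat, past centre, so that it stays shut by itself. Let go of everything and leave the jar, the bottle and the beaker where they stand.

Things in the scene. Friction and masses are not known exactly. Their poses are not given: they have to be found in the camera images.
- drum: Fixed cradle with a lying steel drum, 130 mm diameter, axis at z 77 mm, top z 142 mm (144 mm flanges at the seam, top z 149). Origin on the bench. Its x axis ('along x') runs from the latch to the keeper and end cap; z up. Drum from x -150 mm to the seam at -9 mm, cap beyond. The latch works on top, across the seam, in the plane y = 0. Guide rods at y +-82 mm, z 50 mm.
- cap (a joint): Slide of the end cap along the drum's +x, in m: 0 shut, 0.06 fully open. Starts 0.03 to 0.055 open. Friction about 3 N; stays where it is left.
- cap_handle (a point): Middle of the end cap's handle: a 10 mm round bar, 90 mm long along the drum's y, z 122 mm, 38 mm beyond the cap's end face, free space around and below. Push it along the drum's -x to shut the cap. Moves with the cap; at drum x 85 mm when shut.
- lever_pivot (a point): Fixed pivot of the latch lever, at drum (-65, 0, 172) mm, axes as the drum's. The lever turns about the drum's y here.
- lever (a joint): Lever angle in rad: 0 flat, pointing along the drum's -x, away from the keeper; 1.57 straight up; 2.1 (stop) leaning towards the keeper. Starts 1.45 to 1.95. Stiff (0.06 N m), stays where it is left. With the loop hooked it resists with up to about 4 N near its tip, goes over centre at about 0.2 and stays down.
- lever_tip (a point): On the lever near its end, 68 mm from the pivot, on the face that is on top when flat (z 177 mm then) and looks to the keeper when the lever stands. Lever: steel plate 24 mm wide, 4 mm thick, reaching 80 mm from the pivot, its last 12 mm bent up about 5 mm.
- loop_bar (a point): Middle of the cross bar at the free end of the wire loop: 5 mm round wire, 42 mm wide over all, 32 mm inside; the bar lies along the drum's y, 90 mm from the loop's pin. Starts flipped back beyond the lever, 70 to 110 mm above the pivot. Can be pinched over its 42 mm width at the bar. The point's x axis points from pin to bar.
- keeper: Keeper on the cap: steel hook 24 mm wide, open towards the drum's +x, axes as the drum's. Origin: centre of the loop's bar when seated (drum (12.8, 0, 172) mm, cap shut). Post face at x -2.5 mm; ledge under the bar, top z -3.5, out to x +14. Lay the bar on the ledge at x +5 to +13; closing the lever draws it under the lip. Sprung: gives 6 mm towards the latch, 8 N per mm.
- herb_jar: Bystander: glass jar with a white lid, 68 mm in diameter, 102 mm tall, origin under its centre.
- amber_bottle: Bystander: amber glass bottle with a black cap, 48 mm in diameter, 105 mm tall, origin under its centre.
- beaker: Bystander: glass beaker, 66 mm in diameter, 80 mm tall, origin under its centre.
- loop_pin (a point): The loop's pin in the lever, 16 mm from the lever's pivot on the handle side: lever at angle t, it is 16 cos(t - 0.21) mm towards the drum's -x from the pivot and 16 sin(t - 0.21) mm above it. The loop swings freely about it and falls by its weight; pulling the loop along x also turns the lever (about 4 N).
- keeper_lip (a point): Top outer edge of the keeper's lip, at (1.5, 0, 9) mm from the keeper's origin. The lip is 4.5 mm thick (underside at z +4.5) and overhangs the post by 4 mm; the loop's bar must pass over it and go down beyond it.

How it is judged:
By the outcome, as a careful person would: the job done as asked, in the order asked, and still so for the second after the job is handed in, with the robot touching nothing.
It also fails if it takes over 67 s, if anything falls off the work surface, if the arm or the gripper's body presses on something with over 40 N, if the wrist force passes 120 N, or if a joint passes its speed limit or range.

ROBOT

A 6-joint arm with a two-finger parallel gripper is mounted at the origin on the work surface. World frame = base frame: x ahead of the robot, y to its left, z up, the work surface at z = 0. Lengths are in m, angles in rad, forces in N, time in s.
With the tool pointing down it reaches from about 0.35 to 0.8 m from the base axis. Payload 7.3 kg.
Tool frame: the origin (TCP) lies between the finger pads; the fingertips stand 25 mm ahead of it and the grasp point (between the pads) lies 6 mm ahead of it (r.tip_extent is the distance from the TCP to the fingertips, in m); z points along the fingers, y is the direction in which the jaws open and shut (so a half turn about z gives the same grasp; the last joint's range is limited). The gripper opens to 85 mm and grips with 20 to 120 N. Pads are 22 mm wide; open, the fingers measure 114 mm over their backs; the gripper's body (76 mm by 85 mm) begins 54 mm behind the grasp point. The pads swing forward as they close: fully open they stand 13 mm farther back than shut.
Start: joints at [0.982, 0.342, 1.524, -0, 1.275, -0.146], TCP at [0.225, 0.474, 0.256] pointing down, gripper open.
Joint ranges: [-2.53, 2.53], [-0.77, 2.02], [0.04, 2.7], [-1, 4.14], [0.28, 2.66], [-3.11, 3.11]. Speed limits (rad/s): [2.57, 2.57, 3.14, 3.14, 3.14, 3.14].

INTERFACE

Orientations are given as a unit quaternion [x, y, z, w].
In Python, from workcell import r, command_gripper, optics gives the robot as it stands. The module is installed in compiled form; this text tells all that it offers. Calls block until the motion is done:
- r.reach(position, orientation): joint-space move of the TCP to a pose.
- r.move_straight(position, orientation=None, speed=0.15, max_force=None): straight line of the TCP; orientation=None keeps the orientation; speed is the mean speed in m/s. With max_force (N) it stops when the force on the tool has changed by that much, and returns True; else False.
- r.movej(angles): joint-space move.
- command_gripper(opening, force=None): finger opening in m; force is the grip in N (None keeps the last); returns when the fingers have stopped.
- r.hold(seconds).
- r.solve_ik(position, orientation): joint angles nearest the present ones, or None.
- r.read_state(): the state.
- optics.get_image(name): name is "side" or "top"; returns (picture, depth): 480x640x3 uint8, red, green, blue; 480x640 float32, m along the optical axis (not along the pixel's ray), 0 where there is no reading.
- optics.camera_model(name): a dict with "K" (3x3 intrinsics, pixels), "R" (3x3) and "t" (3): a world point X has camera coordinates R X + t. Camera axes: x right, y down, z forward; pixel columns grow to the right and rows downward; lengths in m; the calibration is good to about 2 mm. A picture is of the moment at which its call begins. camera_model takes no time and is no camera call.
A pose or a line that the arm cannot do raises r.PlanningError and nothing moves.
- r.finish_job(): hands the job in, once; it reports no verdict.
The state is a dict: "time_s": time; "joint_positions": joint angles; "dq": joint speeds; "tau": joint torques, N m; "eef_pos": TCP position; "eef_rot": TCP orientation; "contact_force": force on the tool from outside, world axes, zero at the start; "torque": the same for the moment, N m; "grip_width": finger opening in m.
Only numpy, scipy, OpenCV 4.12 (cv2) and the standard library are available. Lean on these libraries where they do the work, as an engineer would, in place of code of your own. Each camera call takes 0.05 s, during which the arm holds its last target.

## Working session

There is one attempt and no reset: what is moved stays moved. The work goes in short steps, each a Python script; the robot and the scene stay as the last script left them, time stands still between calls to the robot, and variables do not carry over. Pictures are saved under pics/ and viewed, and the job is handed in when it is done.

```bash
mkdir -p pics; ls; python3 - <<'E'
from workcell import r, optics
import cv2,numpy as np
s=r.read_state();print(s)
for n in("side","top"):
    p,d=optics.get_image(n);cv2.imwrite(f"pics/{n}0.png",p[:,:,::-1]);np.savez(f"pics/{n}0.npz",p=p,d=d)
    m=optics.camera_model(n);print(n,m, "cam pos",-np.array(m["R"]).T@m["t"])
print(r.tip_extent)
E
```

```text
pics
{'time_s': 0.0, 'joint_positions': array([ 9.81990054e-01,  3.42745940e-01,  1.52501176e+00,  2.66447414e-05,
        1.27538441e+00, -1.46017682e-01]), 'dq': array([ 0.00057032, -0.00093884, -0.00054163,  0.00020064,  0.00058846,
       -0.00066664]), 'tau': array([-1.03402857e-03, -4.33669174e+01, -2.46010530e+01, -2.91831129e-04,
        7.99066300e-03, -1.44384217e-05]), 'eef_pos': array([0.22472468, 0.47408028, 0.25561571]), 'eef_rot': array([ 2.19593828e-01,  9.75591078e-01, -7.18445425e-04, -2.90175085e-04]), 'contact_force': array([-0.80678278,  0.39023003,  0.19491529]), 'torque': array([ 0.02398964, -0.00215746, -0.01397948]), 'grip_width': 0.08551634945852826}
side {'K': array([[524.54538891,   0.        , 322.48657395],
       [  0.        , 524.54538891, 240.37212909],
       [  0.        ,   0.        ,   1.        ]]), 'R': array([[ 0.8947209 , -0.44626017, -0.01806556],
       [-0.32037997, -0.61310683, -0.72211958],
       [ 0.31117709,  0.65188332, -0.69153232]]), 't': array([-0.58696335,  0.28607053,  0.71737818])} cam pos [ 0.39358799 -0.55419345  0.6920635 ]
top {'K': array([[500.75858394,   0.        , 319.48660143],
       [  0.        , 500.75858394, 245.94173482],
       [  0.        ,   0.        ,   1.        ]]), 'R': array([[ 0.08956661, -0.99597744,  0.00260082],
       [-0.97181248, -0.08796467, -0.21872979],
       [ 0.21807872,  0.01706337, -0.975782  ]]), 't': array([-0.04831501,  0.66949484,  0.77267277])} cam pos [ 0.48644736 -0.00241317  0.90052431]
0.025
```

View pics/side0.png

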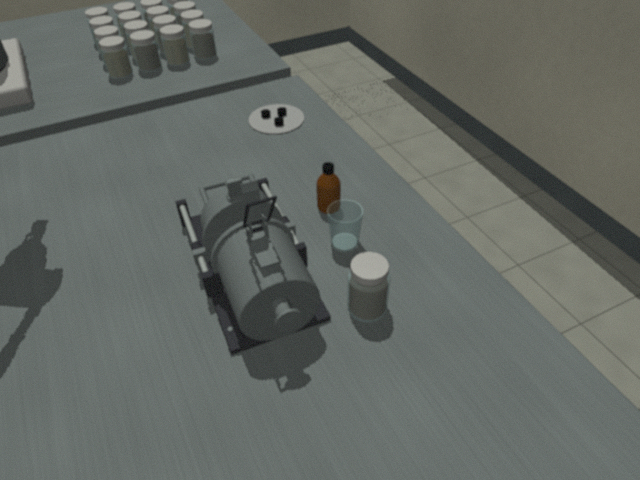

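View pics/top0.png

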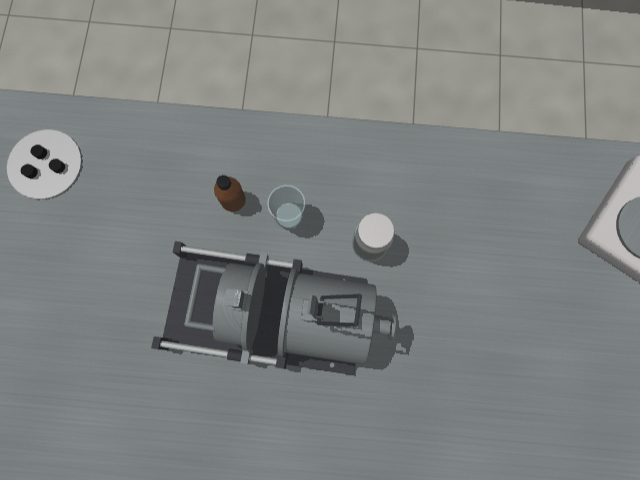

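```bash
python3 - <<'E'
import cv2
a=cv2.imread("pics/top0.png")[220:390,140:420];cv2.imwrite("pics/topz.png",cv2.resize(cv2.convertScaleAbs(a,alpha=1.6),None,fx=2.85,fy=2.85,interpolation=2))
a=cv2.imread("pics/side0.png")[160:370,160:400];cv2.imwrite("pics/sidez.png",cv2.resize(cv2.convertScaleAbs(a,alpha=1.6),None,fx=2.85,fy=2.85,interpolation=2))
E
```

```text
(no output)
```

View pics/topz.png

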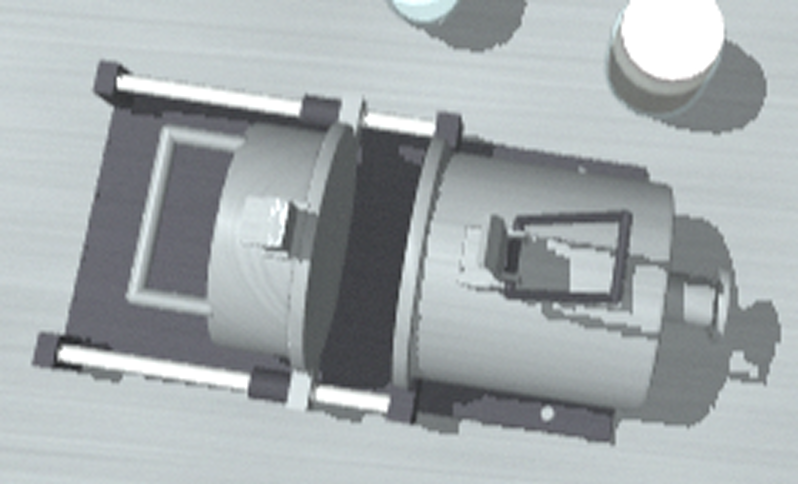

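View pics/sidez.png

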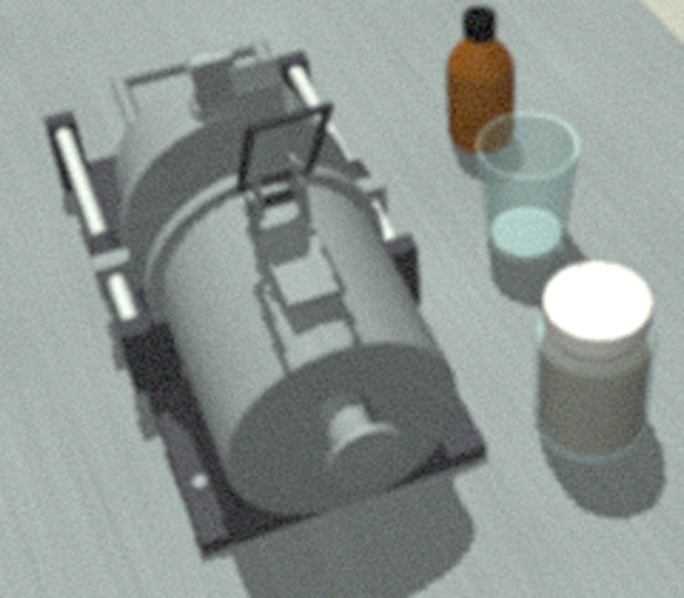

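```bash
cat > h.py <<'E'
import numpy as np,cv2
from workcell import r, command_gripper, optics
def cloud(n,d):
    m=optics.camera_model(n);K,R,t=m["K"],np.array(m["R"]),np.array(m["t"])
    v,u=np.mgrid[0:480,0:640]
    P=np.stack([(u-K[0,2])/K[0,0]*d,(v-K[1,2])/K[1,1]*d,d],-1)
    W=(P-t)@R; W[d<=0]=np.nan; return W
def ray(n,u,v,z):
    m=optics.camera_model(n);K,R,t=m["K"],np.array(m["R"]),np.array(m["t"])
    c=-R.T@t; q=R.T@np.array([(u-K[0,2])/K[0,0],(v-K[1,2])/K[1,1],1]); return c+q*(z-c[2])/q[2]
def ray2(n,u,v):
    m=optics.camera_model(n);K,R,t=m["K"],np.array(m["R"]),np.array(m["t"])
    c=-R.T@t; q=R.T@np.array([(u-K[0,2])/K[0,0],(v-K[1,2])/K[1,1],1]); return c,q/np.linalg.norm(q)
def proj(n,X):
    m=optics.camera_model(n);c=np.array(m["R"])@X+m["t"];p=np.array(m["K"])@c;return p[:2]/p[2]
E
python3 - <<'E'
from h import *
Z=np.load("pics/top0.npz");p,d=Z["p"],Z["d"];W=cloud("top",d)
print("bench z",np.nanmedian(W[400:460,100:500,2]),np.nanstd(W[400:460,100:500,2]))
g=p.min(2)
for name,(r0,r1,c0,c1) in dict(A=(238,272,180,300),B=(335,372,150,300)).items():
    m=(g>125);mm=np.zeros_like(m);mm[r0:r1,c0:c1]=m[r0:r1,c0:c1]
    # rod: z approx .05
    mm&=(W[...,2]>0.035)&(W[...,2]<0.065)
    ys,xs=np.nonzero(mm);print(name,len(xs),np.median(W[mm][:,2]))
    P=np.array([ray("top",x,y,0.053)[:2] for x,y in zip(xs,ys)],np.float32)
    l=cv2.fitLine(P,cv2.DIST_HUBER,0,.01,.01).ravel();print(l,np.degrees(np.arctan2(l[1],l[0])),P.min(0),P.max(0))
Zs=np.load("pics/side0.npz");Ws=cloud("side",Zs["d"])
print("side bench",np.nanmedian(Ws[380:460,100:500,2]))
E
```

```text
bench z 0.0001049197035319105 0.0015554928908060861
A 506 0.05467877850666897
[0.05699306 0.9983746  0.64466447 0.14241849] 86.732765 [0.6353298  0.05647198] [0.6558953 0.2511758]
B 519 0.054929872485313294
[0.06344853 0.9979851  0.48085538 0.16425195] 86.36222 [0.46795344 0.06658959] [0.4900972  0.25977358]
side bench -0.0002758598647027376
```

```bash
python3 - <<'E'
from h import *
yaw=np.radians(86.55);ex=np.array([np.cos(yaw),np.sin(yaw)]);ey=np.array([-ex[1],ex[0]])
O=np.array([0.5621,0.1424])
for n in("top","side"):
    Z=np.load(f"pics/{n}0.npz");W=cloud(n,Z["d"]);
    X=(W[...,:2]-O)@ex;Y=(W[...,:2]-O)@ey;z=W[...,2]
    print(n)
    # profile at |Y| 28..38: z should be sqrt
    for lo in np.arange(-.21,.12,.005):
        m=(X>=lo)&(X<lo+.005)&(abs(Y)<.055)&(abs(Y)>.03)
        # radius from axis
        c=(X>=lo)&(X<lo+.005)&(abs(Y)<.012)
        c2=(X>=lo)&(X<lo+.005)&(abs(Y)<.026)
        if m.sum()>3: print(f"{lo*1e3:.0f}: rad {1e3*np.nanmedian(np.hypot(Y[m],z[m]-.077)):.1f} n{m.sum()}  zc med {1e3*np.nanmedian(z[c]) if c.any() else 0:.0f} max {1e3*np.nanmax(z[c]) if c.any() else 0:.0f} max26 {1e3*np.nanmax(z[c2]) if c2.any() else 0:.0f}")
E
```

```text
top
-210: rad 64.7 n99  zc med 141 max 145 max26 145
-205: rad 64.7 n95  zc med 141 max 143 max26 143
-200: rad 64.7 n82  zc med 157 max 158 max26 159
-195: rad 65.0 n91  zc med 158 max 267 max26 267
-190: rad 64.8 n87  zc med 265 max 269 max26 269
-185: rad 64.8 n85  zc med 157 max 160 max26 262
-180: rad 64.6 n90  zc med 157 max 159 max26 253
-175: rad 64.8 n91  zc med 157 max 160 max26 246
-170: rad 64.8 n93  zc med 157 max 160 max26 238
-165: rad 64.8 n99  zc med 157 max 160 max26 230
-160: rad 64.7 n97  zc med 157 max 160 max26 222
-155: rad 64.9 n102  zc med 157 max 160 max26 214
-150: rad 64.6 n101  zc med 157 max 199 max26 208
-145: rad 64.6 n100  zc med 190 max 199 max26 199
-140: rad 64.6 n101  zc med 197 max 232 max26 232
-135: rad 64.8 n100  zc med 245 max 252 max26 252
-130: rad 64.8 n102  zc med 251 max 254 max26 254
-125: rad 64.9 n99  zc med 158 max 159 max26 159
-120: rad 64.9 n103  zc med 157 max 160 max26 160
-115: rad 64.8 n98  zc med 141 max 160 max26 160
-110: rad 64.6 n99  zc med 142 max 144 max26 144
-105: rad 64.7 n97  zc med 142 max 144 max26 144
-100: rad 6
[... 3418 characters left out ...]
  zc med 181 max 182 max26 182
-15: rad 65.0 n39  zc med 180 max 181 max26 181
-10: rad 65.1 n35  zc med 0 max 0 max26 168
-5: rad 65.3 n41  zc med 167 max 167 max26 167
0: rad 64.7 n36  zc med 140 max 140 max26 143
5: rad 65.2 n40  zc med 140 max 141 max26 142
10: rad 65.1 n31  zc med 140 max 142 max26 142
15: rad 65.0 n17  zc med 139 max 139 max26 139
20: rad 64.9 n9  zc med 0 max 0 max26 0
25: rad 66.0 n14  zc med 0 max 0 max26 0
30: rad 66.5 n12  zc med 0 max 0 max26 0
35: rad 65.2 n14  zc med 0 max 0 max26 0
40: rad 65.5 n19  zc med 0 max 0 max26 0
45: rad 65.8 n28  zc med 121 max 121 max26 125
50: rad 59.8 n62  zc med 123 max 128 max26 128
55: rad 62.7 n32  zc med 126 max 127 max26 128
```

```bash
python3 - <<'E'
from h import *
yaw=np.radians(86.55);ex=np.array([np.cos(yaw),np.sin(yaw)]);ey=np.array([-ex[1],ex[0]])
O=np.array([0.5621,0.1424])
def rng(m,X,t):
    v=X[m]*1e3; print(t,len(v),np.round(np.percentile(v,[0,1,5,50,95,99,100]),1)) if len(v) else print(t,0)
for n in("top","side"):
    Z=np.load(f"pics/{n}0.npz");W=cloud(n,Z["d"]);X=(W[...,:2]-O)@ex;Y=(W[...,:2]-O)@ey;z=W[...,2]
    print(n);R=np.hypot(Y,z-.077)
    rng((R>.061)&(R<.068)&(X<-.09)&(z>.10)&(abs(Y)>.03),X,"drum body")
    f=(R>.0705)&(R<.074)&(z>.1)
    rng(f&(X<-.06)&(abs(Y)<.06),X,"fixed flange");rng(f&(X>-.06)&(X<0)&(abs(Y)<.06),X,"cap flange")
    rng((R<.069)&(z>.05)&(X>-.06)&(X<-.03)&(R<.06),X,"cap inner face")
    k=(abs(Y)<.02)&(X>-.05)&(X<.02)
    rng(k&(z>.178)&(z<.186),X,"lip X");rng(k&(z>.178)&(z<.186),Y,"lip Y");rng(k&(z>.164)&(z<.173),X,"ledge");rng(k&(z>.164)&(z<.173),Y,"ledge")
    h=(z>.124)&(z<.135)&(X>.03)&(X<.08);rng(h&(abs(Y)<.04),X,"handle");rng(h,Y,"handle Y")
    lv=(X<-.1)&(X>-.2)&(abs(Y)<.05)&(z>.165);
    rng(lv&(X>-.148)&(abs(Y)<.02)&(z>.2),X,"lever");rng(lv&(z>.24)&(X>-.145),Y,"leverY")
    b=lv&(X<-.18)&(z>.255);rng(b,X,"bar X");rng(b,Y,"bar Y");rng(b,z,"bar z")
    for zz in np.arange(.165,.26,.008):
        m=lv&(abs(Y)<.011)&(X>-.16)&(z>=zz)&(z<zz+.008)
        if m.sum()>2: print(int(zz*1e3),m.sum(),np.round(np.percentile(X[m]*1e3,[0,50,100]),1))
E
```

```text
top
drum body 3020 [-223.6 -221.7 -216.7 -155.7  -98.6  -93.6  -92.5]
fixed flange 364 [-92.9 -92.7 -92.4 -88.5 -84.6 -84.1 -83.9]
cap flange 388 [-36.2 -36.  -35.5 -31.2 -25.5 -15.3 -10.3]
cap inner face 473 [-36.4 -36.3 -36.2 -35.8 -35.5 -35.4 -35.3]
lip X 144 [-24.9 -24.8 -24.3 -18.9 -13.2 -12.7 -12.4]
lip Y 144 [-12.4 -12.2 -11.3  -0.7  10.5  11.4  11.5]
ledge 134 [-24.9 -24.8 -24.6  -6.3  -0.6  -0.2   0.1]
ledge 134 [-12.6 -12.4 -11.2  -0.5  11.   11.4  11.4]
handle 292 [46.3 52.8 53.7 57.5 61.9 62.4 62.5]
handle Y 469 [-50.  -49.3 -47.    2.2  46.   47.8  48.4]
lever 185 [-147.4 -147.2 -136.3 -131.6 -126.1 -125.6 -125.6]
leverY 137 [-12.3 -12.2 -11.   -0.3  10.9  11.5  11.8]
bar X 166 [-191.8 -191.7 -191.4 -188.5 -182.7 -181.5 -180.1]
bar Y 166 [-20.1 -19.9 -19.3   0.1  18.8  19.9  20.1]
bar z 166 [255.3 255.8 256.9 265.5 267.5 268.3 268.8]
173 14 [-138.7 -137.8 -137.1]
181 18 [-146.2 -141.6 -137.1]
189 46 [-146.  -141.4 -136.7]
197 20 [-145.7 -138.7 -136.2]
205 7 [-136.3 -136.1 -136. ]
213 8 [-135.9 -135.8 -135.5]
221 5 [-135.6 -135.3 -135.2]
229 7 [-135.2 -135.  -134.7]
237 2
[... 561 characters left out ...]
.5 50.1 54.3 57.9 58.6 59.1]
handle Y 160 [-46.1 -45.9 -44.2  20.7  48.3  49.4  49.7]
lever 472 [-140.6 -139.4 -138.4 -136.2 -130.8 -129.3 -127.6]
leverY 174 [-10.6 -10.1  -9.3   1.4  12.6  13.5  13.6]
bar X 136 [-195.2 -194.9 -194.  -192.2 -189.  -185.6 -185. ]
bar Y 136 [-18.6 -18.2 -16.9   1.8  21.2  22.1  22.3]
bar z 136 [255.2 255.6 257.6 264.6 266.7 267.6 267.8]
165 31 [-149.1 -144.2 -141.6]
173 61 [-150.5 -143.5 -137.9]
181 47 [-150.  -144.2 -136.6]
189 92 [-148.6 -139.5 -136.1]
197 70 [-147.8 -138.1 -135.9]
205 59 [-139.9 -137.6 -135.5]
213 16 [-139.1 -137.7 -136.3]
221 55 [-138.4 -136.7 -134.2]
229 74 [-138.5 -136.7 -134.4]
237 80 [-138.3 -135.9 -132. ]
245 99 [-136.2 -132.4 -127.6]
```

```bash
cat >> h.py <<'E'
from scipy.spatial.transform import Rotation as Rot
YAW=np.radians(86.55);EX=np.array([np.cos(YAW),np.sin(YAW),0]);EY=np.array([-EX[1],EX[0],0])
O=np.array([0.5621,0.1424,0])-.0757*EX+.0005*EY
def D(x,y,z): return O+EX*x/1e3+EY*y/1e3+np.array([0,0,z/1e3])
def toD(p): q=np.array(p)-O; return np.round([q@EX*1e3,q@EY*1e3,q[2]*1e3],1)
def down(yax):  # tool z down, tool y along yax
    y=yax/np.linalg.norm(yax);z=np.array([0,0,-1.]);return Rot.from_matrix(np.stack([np.cross(y,z),y,z],1)).as_quat()
def st(t=""):
    s=r.read_state();print(t,round(s["time_s"],1),"D",toD(s["eef_pos"]),"F",np.round(s["contact_force"],1),"w",round(s["grip_width"]*1e3,1));return s
def shot(tag):
    for n in("side","top"):
        p,d=optics.get_image(n);cv2.imwrite(f"pics/{n}{tag}.png",p[:,:,::-1]);np.savez(f"pics/{n}{tag}.npz",p=p,d=d)
E
python3 - <<'E'
from h import *
q=down(EX)
print(r.solve_ik(D(132,0,200),q),r.solve_ik(D(85,0,128),q))
for y in(EY,-EY):
    print([None if (a:=r.solve_ik(D(*p),down(y))) is None else np.round(a,2) for p in((-115,0,290),(21,0,176),(-120,0,200))])
r.reach(D(132,0,210),q)
command_gripper(.030,25)
r.move_straight(D(132,0,128),speed=.12,max_force=15);st("down")
command_gripper(.0,25);st("grip")
E
```

```text
[ 2.10146215e-01  5.23091100e-01  1.39496424e+00 -4.44089210e-16
  1.22353731e+00 -1.30043625e+00] [ 1.32006128e-01  5.70759677e-01  1.53116093e+00 -4.44089210e-16
  1.03967205e+00 -1.37857634e+00]
[array([-0.23,  0.37,  1.39, -0.  ,  1.38,  2.98]), array([ 0.02,  0.49,  1.53, -0.  ,  1.13, -3.06]), array([-0.23,  0.44,  1.53, -0.  ,  1.17,  2.97])]
[array([-0.23,  0.37,  1.39, -0.  ,  1.38, -0.17]), array([ 0.02,  0.49,  1.53, -0.  ,  1.13,  0.08]), array([-0.23,  0.44,  1.53, -0.  ,  1.17, -0.17])]
down 3.1 D [132.1  -0.5 128.7] F [ 0.5  0.1 -0.2] w 30.0
grip 3.4 D [132.3  -0.6 129.1] F [0.  1.7 4.9] w 8.8
```

```bash
python3 - <<'E'
from h import *
q=down(EX)
print(r.move_straight(D(95,0,128),speed=.08,max_force=25));st("a")
print(r.move_straight(D(80,0,128),speed=.03,max_force=15));st("b")
r.hold(.2);st("c");shot("1")
command_gripper(.032);st("open")
E
```

```text
False
a 4.0 D [ 93.9  -0.5 129. ] F [-1.2 -1.9  7.3] w 8.9
True
b 4.4 D [ 86.2  -0.5 129.1] F [0.7 3.1 2.6] w 9.1
c 4.6 D [ 86.2  -0.5 129.1] F [-0.8  1.6  4.7] w 8.9
open 5.1 D [ 8.600e+01 -1.000e-01  1.283e+02] F [ 0.5 -0.2 -0.4] w 32.1
```

View pics/top1.png

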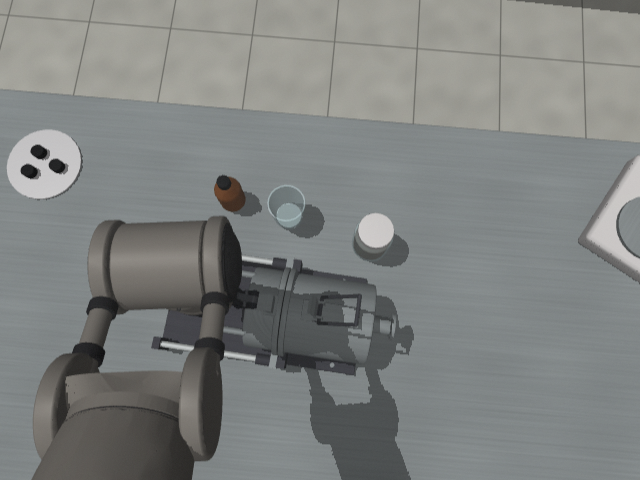

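```bash
python3 - <<'E'
from h import *
command_gripper(.012)
print(r.move_straight(D(76,0,128),speed=.015,max_force=14));st("push");r.hold(.2);st()
command_gripper(.032)
p=r.read_state()["eef_pos"]
r.move_straight(D(toD(p)[0],0,225),speed=.25)
r.reach(D(-115,0,325),down(-EY));command_gripper(.062,20);st();shot("2")
E
python3 - <<'E'
from h import *
# edges of flanges/keeper in drum frame, top cam; corrected by +... 
for n in("top","side"):
    Z=np.load(f"pics/{n}2.npz");W=cloud(n,Z["d"]);X=(W-O)@EX*1e3;Y=(W-O)@EY*1e3;z=W[...,2]*1e3
    R=np.hypot(Y,z-77)
    f=(R>70)&(R<75)&(z>100)&(abs(X)<40)&(abs(Y)<60);print(n,"flanges",np.percentile(X[f],[1,50,99]).round(1) if f.any() else 0)
    k=(abs(Y)<20)&(abs(X)<50)&(z>178)&(z<186)&(X>-10)
    if k.any():print("lip",np.percentile(X[k],[1,50,99]).round(1))
    k=(abs(Y)<20)&(X>0)&(X<50)&(z>164)&(z<173)
    if k.any():print("ledge",np.percentile(X[k],[1,50,99]).round(1))
E
```

```text
True
push 5.8 D [ 85.1  -0.2 128.6] F [1.  3.4 2.4] w 12.1
 6.0 D [ 8.510e+01 -1.000e-01  1.284e+02] F [1.6 3.  2.1] w 11.9
 8.4 D [-114.7   -0.   324.8] F [-0.3 -0.1  1.2] w 61.8
top flanges [-4.5 -0.  18.6]
lip [ 4.3 10.1 15.9]
ledge [ 4.3 22.7 28.3]
side flanges [-20.5  -8.8  11.1]
lip [ 1.4  7.1 14.6]
ledge [ 0.9  3.  23.3]
```

View pics/side2.png

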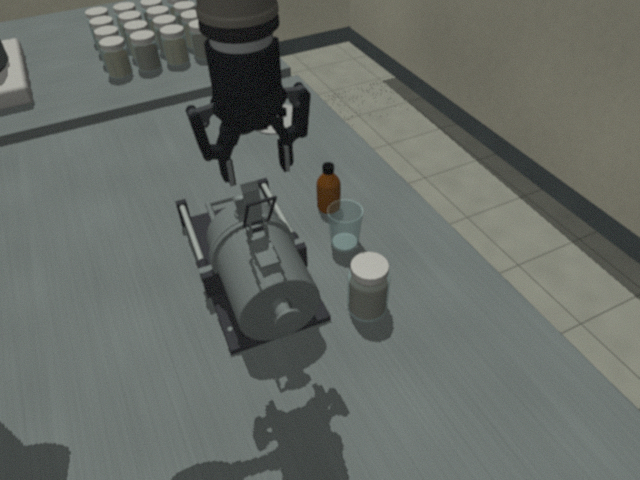

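View pics/top2.png

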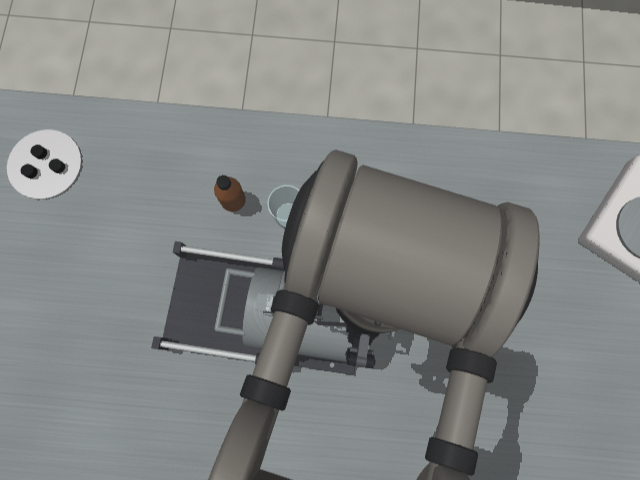

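```bash
sed -i 's/-.0757\*EX/-.0746*EX/' h.py; python3 - <<'E'
from h import *
for n,s in(("top","0"),("side","0"),("side","2")):
    Z=np.load(f"pics/{n}{s}.npz");W=cloud(n,Z["d"]);X=(W-O)@EX*1e3;Y=(W-O)@EY*1e3;z=W[...,2]*1e3
    b=(X<-100)&(X>-130)&(abs(Y)<30)&(z>255)&(z<275)
    bb=b&(z>262);print(n,s,"bar",np.median(X[bb]).round(1),np.percentile(X[bb],[2,98]).round(1),"Y",np.percentile(Y[bb],[1,99]).round(1),"z",np.percentile(z[bb],[50,98]).round(1))
    l=(X<-45)&(X>-75)&(abs(Y)<14)&(z>200)
    for lo in(203,215,230):
        m=l&(z>lo)&(z<lo+15);print(lo,m.sum(),np.percentile(X[m],[2,50,98]).round(1) if m.any() else 0)
E
```

```text
top 0 bar -114.5 [-117.  -111.5] Y [-20.3  19. ] z [265.9 268.2]
203 15 [-61.8 -61.4 -58.4]
215 15 [-61.2 -60.8 -58.1]
230 40 [-60.5 -59.4 -57.3]
side 0 bar -117.9 [-120.2 -114.4] Y [-18.3  21.3] z [265.  267.3]
203 94 [-65.1 -63.1 -60.8]
215 86 [-64.  -62.2 -59.7]
230 164 [-63.5 -61.5 -59. ]
side 2 bar -118.1 [-120.4 -114.8] Y [-18.7  20.8] z [265.2 267.2]
203 98 [-65.1 -63.3 -61.5]
215 84 [-64.3 -62.2 -59.8]
230 169 [-63.6 -61.4 -58. ]
```

```bash
python3 - <<'E'
from h import *
q=down(-EY)
st(); r.move_straight(D(-116,.5,300),q,speed=.15)
print(r.move_straight(D(-116,.5,270),speed=.08,max_force=8));st("low")
command_gripper(.0,20);st("grip");r.hold(.1);st();shot("3")
E
python3 -c "
import cv2
a=cv2.imread('pics/side3.png')[90:310,160:400];cv2.imwrite('pics/s3z.png',cv2.resize(cv2.convertScaleAbs(a,alpha=1.6),None,fx=2.7,fy=2.7,interpolation=2))"
```

```text
8.5 D [-115.9   -0.   325. ] F [-0.4  0.4  0.6] w 61.5
False
low 9.3 D [-116.     0.3  270.4] F [-0.5 -0.2  0.1] w 61.9
grip 9.6 D [-1.162e+02  1.000e-01  2.708e+02] F [ 0.3 -1.1  3.4] w 41.1
 9.7 D [-1.162e+02  1.000e-01  2.708e+02] F [-0.1 -1.1  4. ] w 40.8
```

View pics/s3z.png

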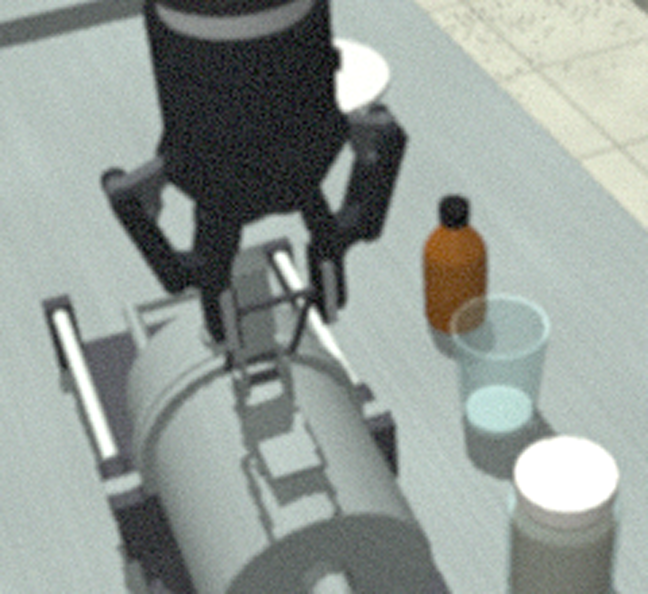

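```bash
cat >> h.py <<'E'
PIN=np.array([-67.4,187.8])
E
python3 - <<'E'
from h import *
p0=toD(r.read_state()["eef_pos"]); th0=np.radians(122.4)
off=np.array([p0[0],p0[2]])-(PIN+90*np.array([np.cos(th0),np.sin(th0)]));print("off",off)
np.save("off.npy",off)
for a in np.arange(110,14,-12):
    t=np.radians(a);b=PIN+90*np.array([np.cos(t),np.sin(t)])+off
    h=r.move_straight(D(b[0],.3,b[1]),speed=.12,max_force=14)
    s=st(f"{a} {h}")
    if h: break
shot("4")
E
python3 -c "
import cv2
a=cv2.imread('pics/side4.png')[90:310,160:400];cv2.imwrite('pics/s4z.png',cv2.resize(cv2.convertScaleAbs(a,alpha=1.6),None,fx=2.7,fy=2.7,interpolation=2))"
```

```text
off [-0.67558845  6.9104867 ]
110 False 10.2 D [-9.870e+01  1.000e-01  2.794e+02] F [ 1.7 -1.7  1.4] w 40.7
98 False 10.5 D [-8.040e+01  2.000e-01  2.838e+02] F [ 1.7 -1.1  1.9] w 40.5
86 False 10.8 D [-6.170e+01  2.000e-01  2.844e+02] F [ 2.7 -0.2  0.9] w 40.2
74 False 11.1 D [-4.320e+01  2.000e-01  2.811e+02] F [ 2.  -0.6  1.3] w 40.8
62 False 11.4 D [-2.580e+01  2.000e-01  2.741e+02] F [ 2.6 -0.9  1.6] w 40.9
50 False 11.7 D [-9.900e+00  2.000e-01  2.634e+02] F [3.9 0.5 2. ] w 40.8
38 False 12.0 D [  3.4   0.3 249.5] F [3.3 0.3 1.4] w 40.9
26 False 12.3 D [ 13.3   0.3 233.4] F [3.9 1.6 0.7] w 41.0
```

View pics/s4z.png

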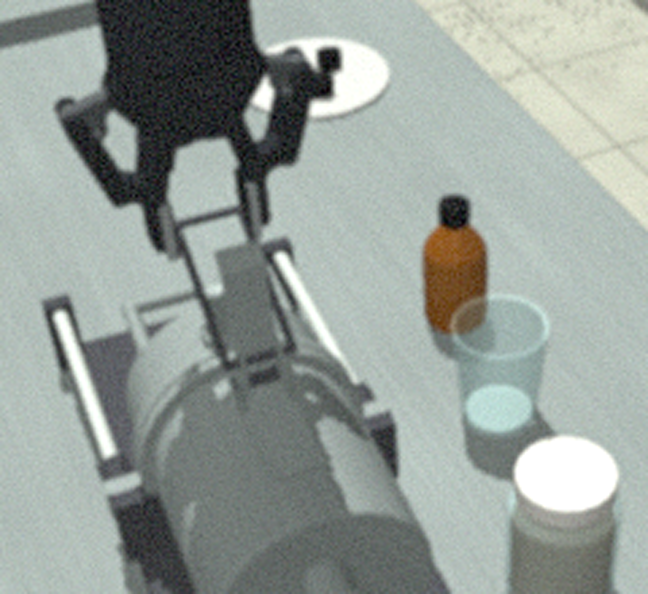

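```bash
python3 - <<'E'
from h import *
off=np.load("off.npy")
Z=np.load("pics/side4.npz");W=cloud("side",Z["d"]);X=(W-O)@EX*1e3;Y=(W-O)@EY*1e3;z=W[...,2]*1e3
m=(abs(Y)<12)&(X>-10)&(X<30)&(z>200)&(z<240);print("bar",m.sum(),np.median(X[m]),np.percentile(z[m],[50,95]))
l=(X<-35)&(X>-80)&(abs(Y)<9)
for lo in(203,215,230): 
    k=l&(z>lo)&(z<lo+15);print(lo,k.sum(),np.percentile(X[k],[2,50,98]).round(1) if k.any() else 0)
for a in (14,4,-3):
    t=np.radians(a);b=PIN+90*np.array([np.cos(t),np.sin(t)])+off
    h=r.move_straight(D(b[0],.3,b[1]),speed=.10,max_force=14);st(f"{a} {h}")
E
```

```text
bar 53 12.03482967736096 [226.98444102 229.24558871]
203 117 [-63.5 -61.3 -59.1]
215 115 [-62.3 -60.  -57.4]
230 124 [-60.7 -58.5 -55.7]
14 False 12.8 D [1.940e+01 2.000e-01 2.158e+02] F [4.  1.5 0.7] w 41.1
4 False 13.1 D [ 21.7   0.3 200.2] F [4.5 1.4 1.4] w 40.9
-3 False 13.3 D [ 21.7   0.3 189.2] F [ 5.4  1.5 -0.1] w 40.9
```

```bash
python3 - <<'E'
from h import *
h=r.move_straight(D(21.2,.3,176),speed=.04,max_force=6);st(f"{h}")
shot("5")
E
python3 -c "
import cv2
a=cv2.imread('pics/side5.png')[90:310,160:400];cv2.imwrite('pics/s5z.png',cv2.resize(cv2.convertScaleAbs(a,alpha=1.6),None,fx=2.7,fy=2.7,interpolation=2))"
```

```text
True 13.7 D [ 20.8  -0.  178.7] F [0.9 0.7 2. ] w 40.7
```

View pics/s5z.png

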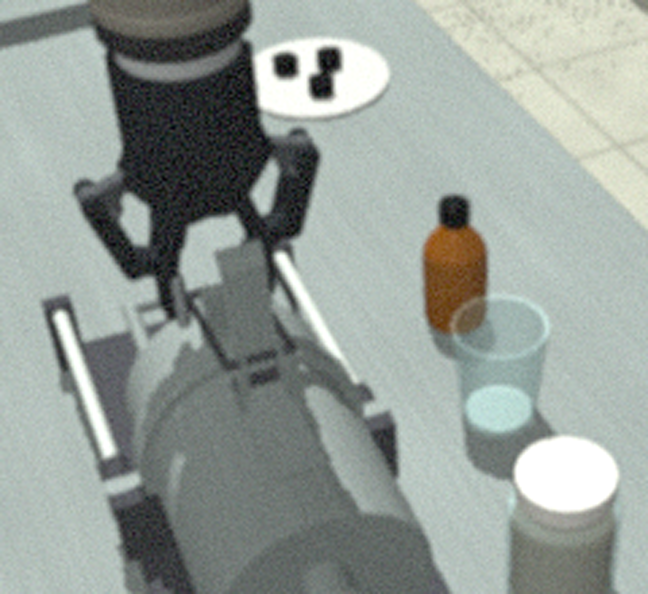

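```bash
python3 - <<'E'
from h import *
command_gripper(.058);st("rel")
r.move_straight(D(20.8,0,260),speed=.2)
r.reach(D(60,0,300),down(-EY));shot("6");st()
for n in("top","side"):
    Z=np.load(f"pics/{n}6.npz");W=cloud(n,Z["d"]);X=(W-O)@EX*1e3;Y=(W-O)@EY*1e3;z=W[...,2]*1e3
    m=(X>8)&(X<40)&(abs(Y)<25)&(z>163)&(z<190);
    for lo in range(8,34,2):
        k=m&(X>lo)&(X<lo+2);print(n,lo,k.sum(),np.percentile(z[k],[5,50,95]).round(1) if k.any() else 0)
    l=(X<-35)&(X>-80)&(abs(Y)<9)
    for lo in(203,215,230): 
        k=l&(z>lo)&(z<lo+15);print(lo,k.sum(),np.percentile(X[k],[2,50,98]).round(1) if k.any() else 0)
for n,(a,b,c,d) in dict(side=(170,350,180,340),top=(240,380,180,400)).items():
    a=cv2.imread(f'pics/{n}6.png')[a:b,c:d];cv2.imwrite(f'pics/{n}6z.png',cv2.resize(cv2.convertScaleAbs(a,alpha=1.8),None,fx=3.3,fy=3.3,interpolation=2))
E
```

```text
rel 14.1 D [ 20.9  -0.6 179. ] F [-0.6  0.7  0.3] w 58.0
 15.0 D [ 59.6   0.8 297.6] F [ 0.9 -0.  -0.7] w 58.1
top 8 34 [174.1 180.7 183.1]
top 10 31 [175.2 180.3 182.5]
top 12 37 [173.2 179.5 182.8]
top 14 21 [171.8 179.5 181.1]
top 16 26 [167.  169.6 176. ]
top 18 35 [166.8 169.3 173.2]
top 20 45 [170.9 173.  175. ]
top 22 40 [171.4 173.2 174.7]
top 24 23 [168.3 170.6 172.7]
top 26 17 [166.1 168.4 169.9]
top 28 0 0
top 30 0 0
top 32 0 0
203 15 [-60.2 -59.6 -58.9]
215 17 [-59.1 -58.4 -57.8]
230 35 [-57.7 -56.3 -54.1]
side 8 13 [170.1 180.5 182. ]
side 10 8 [167.3 180.8 181.9]
side 12 6 [174.4 180.4 180.6]
side 14 9 [166.2 171.9 174.7]
side 16 0 0
side 18 8 [170.8 173.3 174.1]
side 20 5 [167.3 171.6 173.5]
side 22 0 0
side 24 0 0
side 26 0 0
side 28 0 0
side 30 0 0
side 32 0 0
203 106 [-63.2 -61.  -59.1]
215 108 [-61.9 -60.  -57.5]
230 125 [-60.5 -58.3 -54.3]
```

View pics/side6z.png

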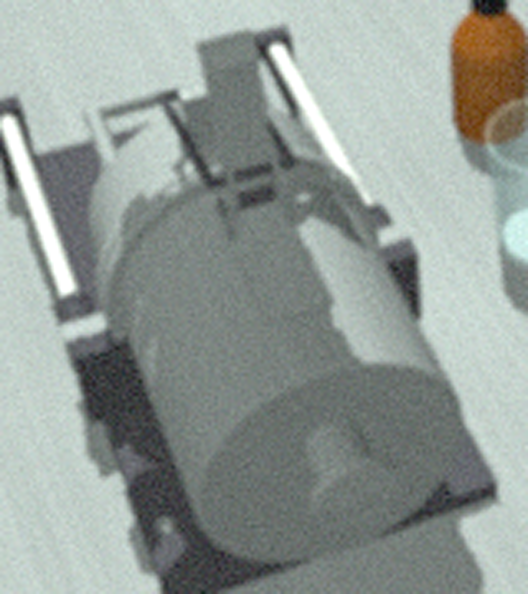

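View pics/top6z.png

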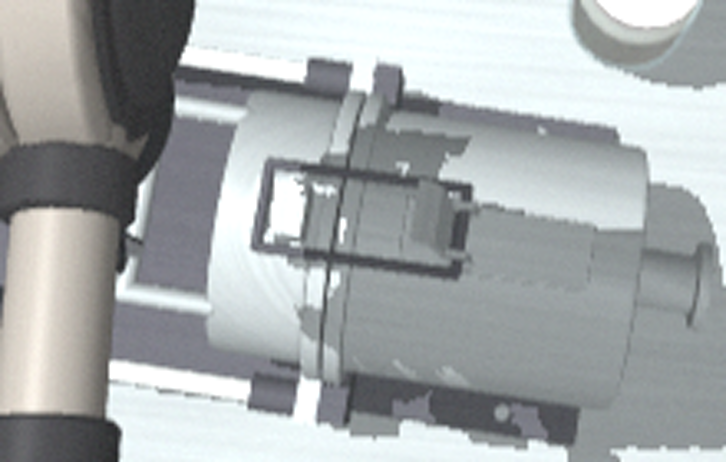

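```bash
python3 - <<'E'
from h import *
q=down(-EY)
def tgt(t,o=5,R=66):
    c=np.array([-65-R*np.cos(t)+o*np.sin(t),172+R*np.sin(t)+o*np.cos(t)]);return D(c[0]+11,0,c[1]+25)
command_gripper(0,20)
r.reach(D(-25,0,300),q);r.move_straight(D(-25,0,263),speed=.15);st()
for t in np.arange(1.7,.05,-.15):
    h=r.move_straight(tgt(t),speed=.08,max_force=25);s=st(f"{t:.2f} {h}")
    if h: break
shot("7")
E
```

```text
16.5 D [-2.41e+01  1.00e-01  2.63e+02] F [ 0.4 -0.6  0. ] w -0.0
1.70 False 16.8 D [-4.120e+01 -2.000e-01  2.624e+02] F [-0.2  0.1 -0. ] w -0.3
1.55 False 17.1 D [-5.100e+01 -1.000e-01  2.633e+02] F [-0.4  0.6  0.3] w 0.0
1.40 False 17.4 D [-60.9   0.  262.8] F [-0.7 -0.3  0.6] w 0.2
1.25 False 17.6 D [-70.6   0.  261. ] F [-0.   0.1  0.1] w 0.1
1.10 False 17.9 D [-8.000e+01  1.000e-01  2.578e+02] F [-0.4 -0.4  0.2] w -0.1
0.95 False 18.2 D [-8.880e+01  1.000e-01  2.532e+02] F [ 0.3 -0.6 -0.6] w -0.2
0.80 False 18.4 D [-9.680e+01  2.000e-01  2.474e+02] F [ 1.5  0.1 -0.4] w 0.0
0.65 False 18.7 D [-1.039e+02  2.000e-01  2.404e+02] F [1.  0.3 0.1] w 0.1
0.50 False 19.0 D [-1.098e+02  2.000e-01  2.324e+02] F [-0.2 -0.4  0.3] w 0.1
0.35 False 19.3 D [-114.5    0.3  223.7] F [-1.   0.1 -0.1] w -0.0
0.20 False 19.6 D [-117.8    0.3  214.5] F [-0.2 -0.1 -1. ] w 0.1
```

View pics/side7.png

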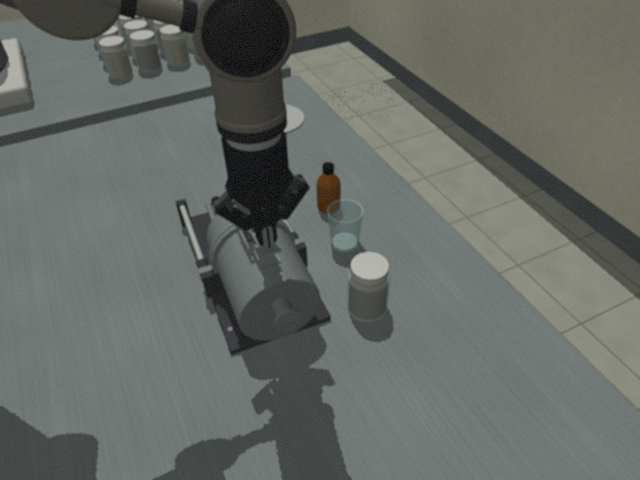

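```bash
python3 -c "
import cv2
a=cv2.imread('pics/side7.png')[150:340,170:370];cv2.imwrite('pics/s7z.png',cv2.resize(cv2.convertScaleAbs(a,alpha=1.8),None,fx=3.1,fy=3.1,interpolation=2))"
```

View pics/s7z.png

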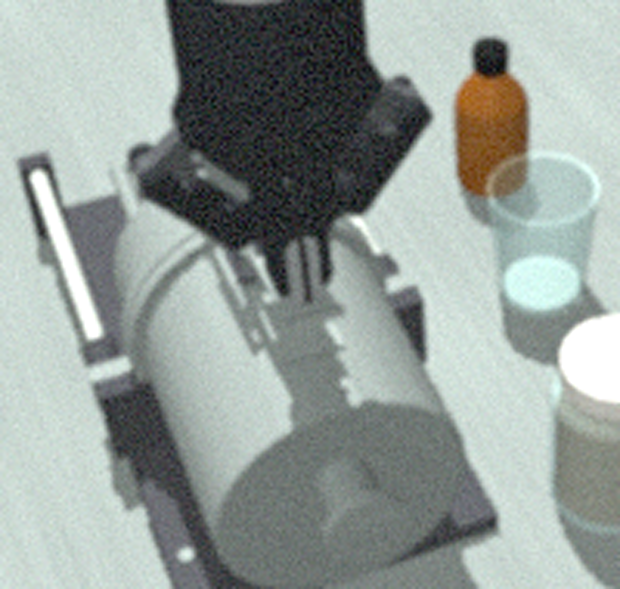

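```bash
python3 - <<'E'
from h import *
for z in (208,203,198,194,190):
    h=r.move_straight(D(-119.5,0,z),speed=.03,max_force=20);s=st(f"{z} {h}")
    if h: break
r.hold(.3);st()
r.move_straight(D(-119.5,0,290),speed=.2)
r.reach(D(90,120,330),down(EX));shot("8");st()
for n,(a,b,c,d) in dict(side=(170,350,180,340),top=(240,380,180,400)).items():
    a=cv2.imread(f'pics/{n}8.png')[a:b,c:d];cv2.imwrite(f'pics/{n}8z.png',cv2.resize(cv2.convertScaleAbs(a,alpha=1.8),None,fx=3.3,fy=3.3,interpolation=2))
E
```

```text
208 False 20.0 D [-1.195e+02  1.000e-01  2.078e+02] F [ 0.1  0.  -0.2] w -0.0
203 False 20.4 D [-1.195e+02  1.000e-01  2.027e+02] F [ 0.1 -1.3 -0.4] w 0.0
198 True 20.6 D [-119.5   -0.4  201.9] F [-3.7  0.8 10.1] w -0.1
 20.9 D [-119.5   -0.4  202. ] F [-2.6  1.1  7.5] w -0.0
 22.6 D [ 89.3 119.5 329.3] F [ 0.1 -0.3 -0.4] w 0.1
```

View pics/side8z.png

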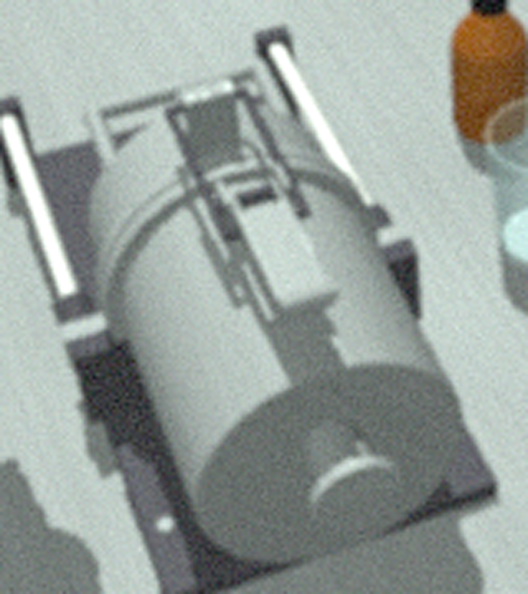

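View pics/top8z.png

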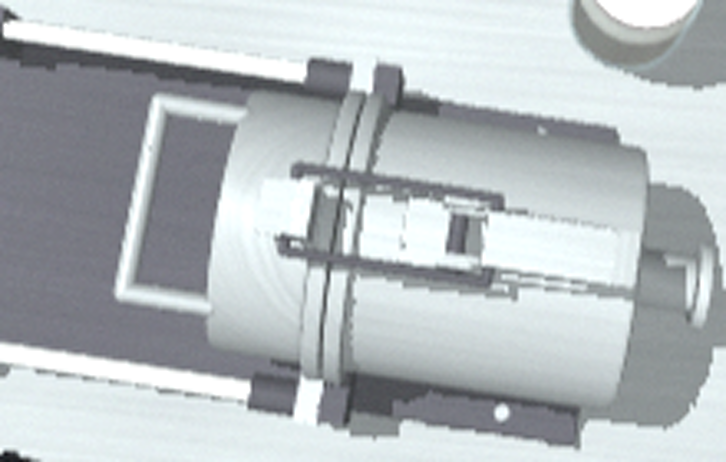

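```bash
python3 - <<'E'
from h import *
for n in("top","side"):
    Z=np.load(f"pics/{n}8.npz");W=cloud(n,Z["d"]);X=(W-O)@EX*1e3;Y=(W-O)@EY*1e3;z=W[...,2]*1e3
    m=(X>-128)&(X<-85)&(abs(Y)<10)&(z>160)&(z<210)
    print(n,"lever n",m.sum(),"slope,z@-65",np.polyfit(X[m]+65,z[m],1).round(3),[np.median(z[m&(abs(X-c)<3)]).round(1) for c in(-140,-125,-110,-95)])
    lp=(X>-60)&(X<30)&(abs(abs(Y)-18.5)<2.5)&(z>165)
    print("loop X end",np.percentile(X[lp],[1,99]).round(1),[np.median(z[lp&(abs(X-c)<4)]).round(1) for c in(-50,-20,0,10)])
    k=(abs(Y)<10)&(X>0)&(X<40)&(z>178)&(z<186);print("lip",np.percentile(X[k],[1,99]).round(1))
    h=(z>124)&(z<135)&(X>60)&(X<150)&(abs(Y)<40);print("handle",np.median(X[h]).round(1), len(X[h]))
    A=np.load(f"pics/{n}0.npz")["p"].astype(int);B=Z["p"].astype(int)
    for nm,(x,y) in dict(bottle=((230,193),(329,188))[n=="side"],beaker=((288,208),(345,225))[n=="side"],jar=((375,235),(369,285))[n=="side"]).items() if 0 else []: pass
    for nm,c in dict(top=dict(bottle=(230,193),beaker=(288,208),jar=(375,235)),side=dict(bottle=(329,188),beaker=(345,225),jar=(369,285)))[n].items():
        u,v=c;print(nm,abs(A-B)[v-25:v+25,u-20:u+20].mean().round(1))
E
```

```text
top lever n 416 slope,z@-65 [5.00000e-03 1.77232e+02] [np.float64(nan), np.float64(177.0), np.float64(177.3), np.float64(177.2)]
loop X end [-59.7  11.8] [np.float64(171.6), np.float64(172.7), np.float64(173.1), np.float64(173.7)]
lip [ 0.3 12. ]
handle 85.2 292
bottle 4.1
beaker 5.2
jar 6.1
side lever n 301 slope,z@-65 [-3.00000e-03  1.76529e+02] [np.float64(nan), np.float64(176.8), np.float64(176.7), np.float64(176.5)]
loop X end [-58.8   9.2] [np.float64(171.4), np.float64(172.5), np.float64(173.1), np.float64(172.4)]
lip [ 0.5 11. ]
handle 81.9 149
bottle 4.0
beaker 3.1
jar 3.2
  return _methods._mean(a, axis=axis, dtype=dtype,
  ret = ret.dtype.type(ret / rcount)
```

View pics/top8.png

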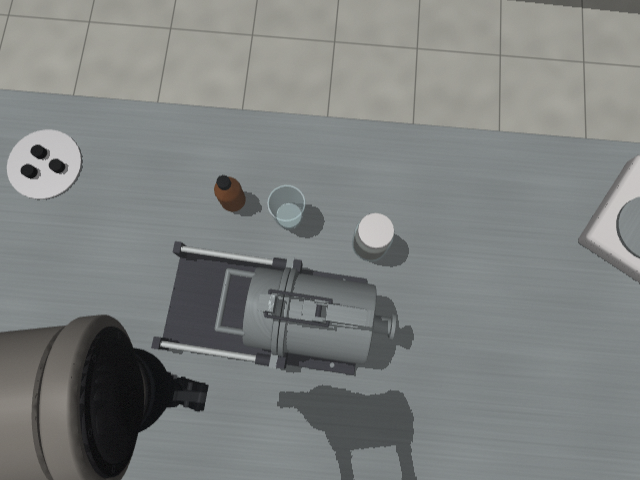

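```bash
python3 - <<'E'
from h import *
r.hold(.5);st();r.finish_job()
E
```

```text
23.1 D [ 90. 120. 330.] F [ 0.4 -0.2 -0.2] w 0.3
the job is handed in; nothing more can be done
```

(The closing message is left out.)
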